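# Line up the laundry tins by height on the counter shelf

### The job

Tidy the laundry counter: stand the four loose tins on the cork pads of the wooden shelf, one tin to a pad and wholly on it, in order of height, so that the row steps down from the big white canister (tallest tin next to the canister, shortest at the far end). They hold powder, so keep them upright as you carry them and set them down gently, and leave the canister where it stands.

Things in the scene. Friction and masses are not known exactly. Their poses are not given: they have to be found in the camera images.
- tin_blue: Loose upright round storage tin, 54 mm diameter and 140 mm tall (the tallest of the four), cream body with a blue band round it and a flat blue lid (shut, stays on; may be gripped). Weighs 0.1 to 0.45 kg. Origin: centre of its underside, z axis up its height; underside at z = 0 at the start, standing on the marble counter in front of the shelf.
- tin_green: Loose upright round storage tin, 54 mm diameter and 115 mm tall (the second tallest of the four), cream body with a green band round it and a flat green lid (shut, stays on; may be gripped). Weighs 0.1 to 0.45 kg. Origin: centre of its underside, z axis up its height; underside at z = 0 at the start, standing on the marble counter in front of the shelf.
- tin_yellow: Loose upright round storage tin, 54 mm diameter and 90 mm tall (the third tallest of the four), cream body with a yellow band round it and a flat yellow lid (shut, stays on; may be gripped). Weighs 0.1 to 0.45 kg. Origin: centre of its underside, z axis up its height; underside at z = 0 at the start, standing on the marble counter in front of the shelf.
- tin_red: Loose upright round storage tin, 54 mm diameter and 65 mm tall (the shortest of the four), cream body with a red band round it and a flat red lid (shut, stays on; may be gripped). Weighs 0.1 to 0.45 kg. Origin: centre of its underside, z axis up its height; underside at z = 0 at the start, standing on the marble counter in front of the shelf.
- shelf: Low fixed shelf of light wood, 140 mm deep (its x) and 600 mm long (its y), top 45 mm above the counter. Origin: under its middle, at counter height; x points away from the robot (yaw within 0.2 rad). Four cork pads lie along its middle line. A brass rail runs 64 mm behind that line, its top 20 mm above the board. A clear plastic cup (60 mm wide, 45 tall) stands at the other end from the canister.
- pad1: Round cork pad, 78 mm diameter, let in flush with the shelf's top, pad 1 of 4 counted along the shelf's y axis from its -y end (the robot's right) at y = -127.5 mm in the shelf's frame. Origin: its centre, on the shelf's top surface (45 mm above the counter).
- pad2: Round cork pad, 78 mm diameter, let in flush with the shelf's top, pad 2 of 4 counted along the shelf's y axis from its -y end (the robot's right) at y = -42.5 mm in the shelf's frame. Origin: its centre, on the shelf's top surface (45 mm above the counter).
- pad3: Round cork pad, 78 mm diameter, let in flush with the shelf's top, pad 3 of 4 counted along the shelf's y axis from its -y end (the robot's right) at y = +42.5 mm in the shelf's frame. Origin: its centre, on the shelf's top surface (45 mm above the counter).
- pad4: Round cork pad, 78 mm diameter, let in flush with the shelf's top, pad 4 of 4 counted along the shelf's y axis from its -y end (the robot's right) at y = +127.5 mm in the shelf's frame. Origin: its centre, on the shelf's top surface (45 mm above the counter).
- canister: Big white detergent canister with a grey band and grey lid, 90 mm diameter, 165 mm tall, 1.6 kg, loose, standing on one end of the shelf (either end), 107.5 mm from the nearest pad's centre. It is the head of the row and stays where it is. Origin: centre of its underside.

How it is judged:
By the outcome, as a careful person would: the job done as asked, in the order asked, and still so for the second after the job is handed in, with the robot touching nothing.
It also fails if it takes over 102 s, if anything falls off the work surface, if the arm or the gripper's body presses on something with over 40 N, if the wrist force passes 120 N, or if a joint passes its speed limit or range.

### The arm

A 6-joint arm with a two-finger parallel gripper is mounted at the origin on the work surface. World frame = base frame: x ahead of the robot, y to its left, z up, the work surface at z = 0. Lengths are in m, angles in rad, forces in N, time in s.
With the tool pointing down it reaches from about 0.375 to 0.9 m from the base axis. Payload 3.1 kg.
Tool frame: the origin (TCP) lies at the centre of the arm's flange, where the gripper is bolted on; the fingertips stand 182 mm ahead of it and the grasp point (between the pads) lies 164 mm ahead of it; z points along the fingers, y is the line along which they close (so a half turn about z gives the same grasp; the last joint's range is limited). The gripper opens to 87 mm and grips with 3 to 60 N. Pads are 19 mm wide; open, the fingers measure 117 mm over their backs; the gripper's body (75 mm by 190 mm) begins 51 mm behind the grasp point.
Start: joints at [0.999, 0.527, 1.433, -0, 1.181, -0.178], TCP at [0.24, 0.577, 0.405] pointing down, gripper open.
Joint ranges: [-3.08, 3.08], [-0.75, 2.2], [0.22, 2.44], [-1.43, 4.57], [0, 2.65], [-2.85, 2.85]. Speed limits (rad/s): [2.79, 2.79, 3.14, 3.14, 3.14, 3.14].

### API

Orientations are given as a unit quaternion [x, y, z, w].
In Python, from rig import * gives the robot as it stands.
- The arm moves only by the tool move_arm, never from a script. Its argument "commands" is a list that holds one entry, the list of rows, each a list of 6 numbers: the shift along the tool's x, y, z in units of 40 mm (1.0 is 40 mm), then the turn, a rotation vector about the tool's x, y, z in rad. A call has 1 to 12 rows; each row is the pose to reach, as a shift and turn from the pose commanded when the call began, along the tool's axes at that moment; what a row does not reach only later rows make up. A row lasts 1/8 s, in which the tool goes at most 62.5 mm and 10.7 degrees, less where a joint would pass 70% of its speed; a pose out of reach is approached as far as the arm can. A call with a gripper value outside its range is refused whole. "claw" is the closure, from -1 (fully open) to 1 (shut), so that 0 is half open, set as the call begins (left out, the last holds). The fingers move at their own pace and stop on an object; "squeeze" is the grip in N (left out, the last holds). Time passes only in rows, so rows that repeat a pose let the fingers close. It gives the time, the measured TCP pose, the force, the opening and the grip force at its end, in the units of the state.
- get_obs(): the state, without advancing time (a new reading comes with each control period).
- camera(name): name is "scene" or "top"; returns a dict with "pixels" (384x512x3 uint8, blue, green, red), "range_z" (384x512 float32, m along the optical axis (not along the pixel's ray), 0 where there is no reading), "camera_matrix" (3x3 intrinsics, pixels), "extrinsics" (4x4, takes a point from world to camera coordinates). Camera axes: x right, y up, looking along -z (the intrinsics and any distortion apply to the point x, -y, -z); pixel columns grow to the right and rows downward; lengths in m; the calibration is good to about 2 mm. A picture is of the moment at which its call begins.
- hand_in(): hands the job in; it is judged then, once.
The state is a dict: "time": time; "q": joint angles; "joint_velocities": joint speeds; "joint_torque": joint torques, N m; "position": TCP position; "tool_rot": TCP orientation; "ft_force": force on the tool from outside, world axes, zero at the start; "moment": the same for the moment, N m; "grip_width": finger opening in m; "grip_force": force on a finger pad.
Only numpy, scipy, OpenCV 4.12 (cv2) and the standard library are available. Lean on these libraries where they do the work, as an engineer would, in place of code of your own. Each camera call takes 0.05 s, during which the arm holds its last target. There are 200 camera calls.

## Working session

There is one attempt and no reset: what is moved stays moved. The work goes in short steps, Python scripts to look and compute and a tool call to move; the robot and the scene stay as the last step left them, time stands still between calls to the robot, and variables do not carry over. Pictures are saved under pics/ and viewed, at most 14 in all, crops included, and the job is handed in when it is done.

Besides the shell and the picture viewer there is one more tool, called after "Request:" by a JSON object that holds its "name" and its "arguments". move_arm: Moves the arm, as the interface text tells. Its arguments: {"type":"object","properties":{"commands":{"type":"array","items":{"type":"array","items":{"type":"array","items":{"type":"number"}}}},"claw":{"type":"number"},"squeeze":{"type":"number"}},"required":["commands"]}

```bash
mkdir -p pics; ls; cat > h.py <<'E'
from rig import *
import numpy as np, cv2
def cloud(c):
    K=c["camera_matrix"];E=c["extrinsics"];Z=c["range_z"]
    v,u=np.indices(Z.shape)
    p=np.stack([(u-K[0,2])/K[0,0]*Z,-(v-K[1,2])/K[1,1]*Z,-Z,np.ones_like(Z)],-1)
    return (p@np.linalg.inv(E).T)[...,:3]
E
python3 - <<'E'
from h import *
for n in("top","scene"):
    c=camera(n);cv2.imwrite(f"pics/{n}1.png",c["pixels"]);np.save(f"{n}.npy",cloud(c))
    print(c["camera_matrix"],np.linalg.inv(c["extrinsics"]).round(3), {k:v for k,v in c.items() if k not in("pixels","range_z","camera_matrix","extrinsics")})
print(get_obs())
E
```

```text
pics
[[491.30932256   0.         262.83217635]
 [  0.         491.30932256 201.13185544]
 [  0.           0.           1.        ]] [[-0.036  0.979 -0.199  0.285]
 [-0.999 -0.035  0.01   0.022]
 [ 0.003  0.2    0.98   1.333]
 [ 0.     0.     0.     1.   ]] {}
[[423.44252998   0.         258.78905013]
 [  0.         423.44252998 195.30776207]
 [  0.           0.           1.        ]] [[ 0.282 -0.764  0.58   1.013]
 [ 0.959  0.215 -0.184 -0.135]
 [ 0.016  0.609  0.793  0.722]
 [ 0.     0.     0.     1.   ]] {}
{'time': 0.1, 'q': array([ 9.98512488e-01,  5.28406778e-01,  1.43378958e+00,  1.33202086e-05,
        1.18143477e+00, -1.78502789e-01]), 'joint_velocities': array([-0.00128477, -0.00249336, -0.00152672, -0.00099522,  0.00112349,
        0.00015746]), 'joint_torque': array([-3.72022123e-05, -4.40989172e+01, -1.77149498e+01,  6.35417411e-02,
        5.33961284e-02, -5.00594945e-05]), 'position': array([0.23960174, 0.57690826, 0.4038436 ]), 'tool_rot': array([ 1.95623267e-01,  9.80678591e-01, -9.46003849e-04, -3.79422071e-04]), 'ft_force': array([ 0.03872945,  0.11937385, -0.08257883]), 'moment': array([-0.01362736,  0.01233841,  0.01538564]), 'grip_force': 0.0, 'grip_width': 0.08695904626245174}
```

View pics/top1.png

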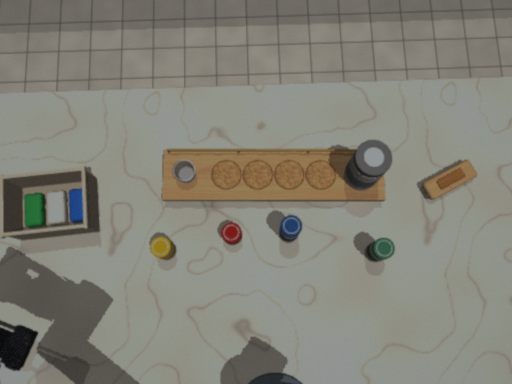

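View pics/scene1.png

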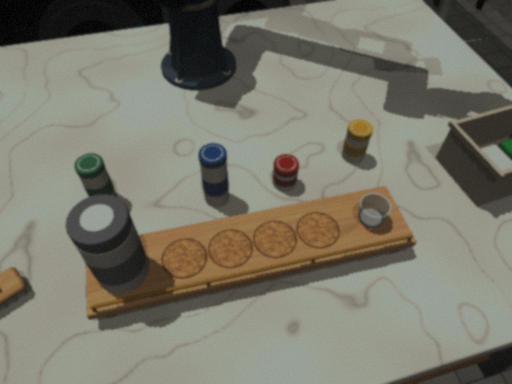

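The canister stands at the right (top px 372,160), so the order is blue on pad1 (321,175), green on pad2 (289,175), yellow on pad3 (258,175) and red on pad4 (227,175). The tin lids are at yellow (161,247), red (231,233), blue (290,226) and green (382,249).

```bash
python3 - <<'E'
from h import *
P=np.load("top.npy");im=cv2.imread("pics/top1.png");hsv=cv2.cvtColor(im,cv2.COLOR_BGR2HSV)
S=np.load("scene.npy")
def circ(xy,r):
    from scipy.optimize import least_squares
    s=least_squares(lambda c:np.hypot(*(xy-c).T)-r,xy.mean(0),loss="soft_l1",f_scale=.002);return s.x
for n,(u,v),h in [("blue",(290,226),.14),("green",(382,249),.115),("yellow",(161,246),.09),("red",(231,233),.065),("canister",(372,160),.165)]:
    r=28 if n=="canister" else 20
    out=[]
    q=P[v-r:v+r,u-r:u+r].reshape(-1,3);t=q[abs(q[:,2]-h)<.006]
    c=t.mean(0); s=S.reshape(-1,3);m=(np.hypot(*(s[:,:2]-c[:2]).T)<.07)&(abs(s[:,2]-h)<.006)
    t2=s[m]
    f=lambda t:np.round((t[:,:2].max(0)+t[:,:2].min(0))/2,4)
    print(n,len(t),c.round(4),f(t),np.ptp(t,axis=0).round(3),"scene",len(t2),t2.mean(0).round(4),f(t2),np.ptp(t2,axis=0).round(3))
for u,v in[(226,174),(258,174),(289,174),(321,174),(185,171)]:
    print(P[v-2:v+3,u-2:u+3].mean((0,1)).round(4))
for u,v in[(184.5,258),(230.5,248.5),(275,239),(318.5,230)]:
    print("s",S[int(v)-1:int(v)+2,int(u)-1:int(u)+2].mean((0,1)).round(4))
b=np.hstack([im[130:280,130:420]]);cv2.imwrite("pics/crop1.png",cv2.resize(b,(797,412),interpolation=2))
E
```

```text
blue 363 [ 0.4633 -0.0555  0.1401] [ 0.4641 -0.0556] [0.052 0.052 0.011] scene 512 [ 0.4691 -0.0579  0.1396] [ 0.4669 -0.0576] [0.054 0.052 0.009]
green 371 [ 0.4027 -0.2841  0.1149] [ 0.4028 -0.2852] [0.053 0.053 0.011] scene 514 [ 0.4086 -0.2862  0.1147] [ 0.407  -0.2862] [0.055 0.052 0.01 ]
yellow 350 [0.4287 0.2744 0.0898] [0.4291 0.2746] [0.052 0.051 0.012] scene 364 [0.4341 0.2715 0.0893] [0.4325 0.2727] [0.053 0.054 0.009]
red 324 [0.4625 0.0966 0.065 ] [0.4621 0.0965] [0.052 0.05  0.012] scene 426 [0.4679 0.0934 0.0644] [0.4657 0.0943] [0.054 0.053 0.009]
canister 48 [ 0.5832 -0.2323  0.1655] [ 0.5971 -0.2445] [0.063 0.069 0.012] scene 100 [ 0.64   -0.2238  0.1653] [ 0.631  -0.2248] [0.044 0.027 0.012]
[0.6253 0.1061 0.0451]
[0.6221 0.0196 0.0456]
[ 0.6191 -0.0642  0.0457]
[ 0.616  -0.1507  0.0457]
[0.6363 0.216  0.0503]
s [ 0.6619 -0.1477  0.121 ]
s [ 0.62   -0.0641  0.0451]
s [0.6239 0.0215 0.0446]
s [0.6277 0.1061 0.0455]
```

View pics/crop1.png

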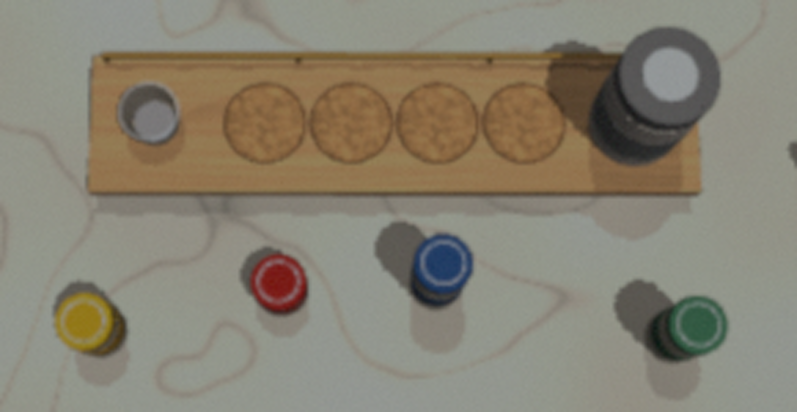

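Request:
{"name": "move_arm", "arguments": {"commands": [[[-1,-1.1,0,0,0,0.15],[-2.1,-2.3,0,0,0,0.3],[-3.2,-3.5,0,0,0,0.45],[-4.3,-4.7,0,0,0,0.6],[-5.3,-5.9,0,0,0,0.75],[-6.4,-7.1,0,0,0,0.9],[-7.5,-8.3,0,0,0,1.05],[-8.6,-9.5,0,0,0,1.177],[-9.6,-10.6,0,0,0,1.177],[-10.5,-11.6,0,0,0,1.177],[-11.1,-12.2,0,0,0,1.177],[-11.3,-12.46,0,0,0,1.177]]], "claw": -1, "squeeze": 25}}

```text
time: 1.6
position: [0.4666, -0.0586, 0.4045]
tool_rot: [0.708, 0.706, 0.0, 0.0]
ft_force: [-0.8, 0.1, 0.3]
grip_width: 0.087
grip_force: 0.0
```

```bash
cat > go.py <<'E'
import sys
from h import *
from scipy.spatial.transform import Rotation as R
def rel(x,y,z,yaw=0.):
    "grasp-point target (world) -> row"
    o=get_obs();r=R.from_quat(o["tool_rot"]);d=np.array([x,y,z+.164])-o["position"]
    t=R.from_matrix(np.array([[-np.sin(-yaw),np.cos(yaw),0],[np.cos(yaw),np.sin(yaw),0],[0,0,-1]]).T.T)
    return np.r_[r.inv().apply(d)/.04,(r.inv()*t).as_rotvec()].round(3)
if __name__=="__main__":
    o=get_obs();print(o["time"],o["position"].round(4)-[0,0,.164],o["ft_force"].round(1),o["grip_width"],rel(*map(float,sys.argv[1:4])))
E
python3 go.py .4655 -.0566 .115
```

```text
1.6 [ 0.4666 -0.0586  0.2405] [-0.8  0.1  0.3] 0.08697818935323894 [ 5.100e-02 -3.000e-02  3.138e+00  0.000e+00  0.000e+00 -3.000e-03]
```

Request:
{"name": "move_arm", "arguments": {"commands": [[[0.05,0,0.6,0,0,0],[0.05,0,1.3,0,0,0],[0.05,0,2,0,0,0],[0.05,0,2.6,0,0,0],[0.05,0,3,0,0,0],[0.05,0,3.13,0,0,0],[0.05,0,3.13,0,0,0],[0.05,0,3.13,0,0,0]]]}}

```text
time: 2.6
position: [0.4661, -0.0543, 0.2802]
tool_rot: [0.707, 0.707, 0.0, 0.001]
ft_force: [0.1, -0.4, -0.4]
grip_width: 0.0874
grip_force: 0.0
```

Request:
{"name": "move_arm", "arguments": {"commands": [[[0,0,0,0,0,0],[0,0,0,0,0,0],[0,0,0,0,0,0],[0,0,0,0,0,0],[0,0,0,0,0,0],[0,0,0,0,0,0],[0,0,0,0,0,0],[0,0,0,0,0,0]]], "claw": 1}}

```text
time: 3.6
position: [0.4658, -0.0545, 0.2795]
tool_rot: [0.707, 0.707, -0.0, -0.0]
ft_force: [-1.8, -0.4, 0.7]
grip_width: 0.053
grip_force: 25.0
```

```bash
python3 go.py .6165 -.150 .160; python3 - <<'E'
from h import *
c=camera("scene");cv2.imwrite("pics/s2.png",c["pixels"])
E
```

```text
3.6 [ 0.4658 -0.0545  0.1155] [-1.8 -0.4  0.7] 0.05300522075281003 [-2.388  3.766 -1.113 -0.    -0.     0.   ]
```

View pics/s2.png

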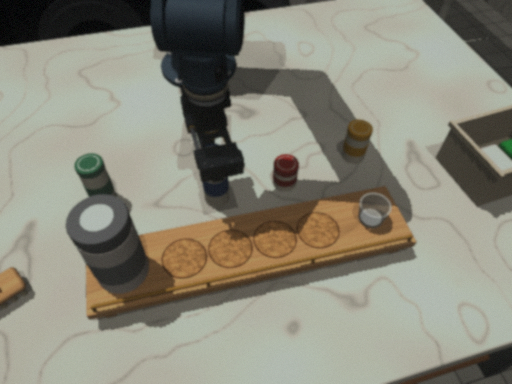

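The gripper is at (215,165) and is holding blue; all the other tins still stand where they were.

Request:
{"name": "move_arm", "arguments": {"commands": [[[0,0,-0.2,0,0,0],[0,0,-0.7,0,0,0],[0,0,-1.3,0,0,0],[-0.2,0.2,-1.8,0,0,0],[-0.5,0.6,-2,0,0,0],[-0.9,1.2,-2,0,0,0],[-1.3,1.9,-2,0,0,0],[-1.7,2.6,-2,0,0,0],[-2.1,3.2,-2,0,0,0],[-2.27,3.6,-2,0,0,0],[-2.34,3.76,-2,0,0,0],[-2.34,3.76,-2,0,0,0]]]}}

```text
time: 5.15
position: [0.6161, -0.148, 0.3592]
tool_rot: [0.707, 0.707, -0.0, -0.001]
ft_force: [-0.2, 0.3, -3.7]
grip_width: 0.0537
grip_force: 25.0
```

```bash
python3 go.py .6165 -.148 .1605; python3 - <<'E'
from h import *
c=camera("scene");cv2.imwrite("pics/s3.png",cv2.resize(c["pixels"][140:320,60:360],(750,450)))
E
```

```text
5.15 [ 0.6161 -0.148   0.1952] [-0.2  0.3 -3.7] 0.053702051093058735 [-0.002  0.011  0.867 -0.001 -0.001  0.   ]
```

View pics/s3.png

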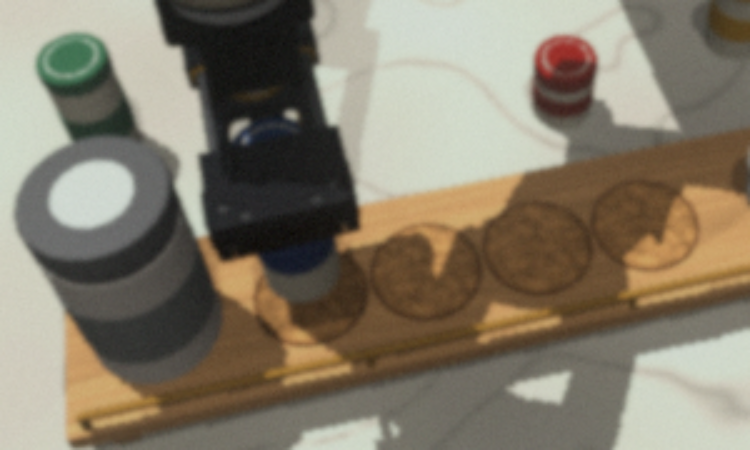

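Blue hangs above pad1 (crop 310,300), clear of the canister. I'll lower it slowly.

Request:
{"name": "move_arm", "arguments": {"commands": [[[0,0,0.2,0,0,0],[0,0,0.4,0,0,0],[0,0,0.55,0,0,0],[0,0,0.65,0,0,0],[0,0,0.72,0,0,0],[0,0,0.77,0,0,0],[0,0,0.81,0,0,0],[0,0,0.84,0,0,0],[0,0,0.86,0,0,0],[0,0,0.87,0,0,0],[0,0,0.87,0,0,0]]]}}

```text
time: 6.58
position: [0.6163, -0.1481, 0.3248]
tool_rot: [0.707, 0.707, -0.0, 0.0]
ft_force: [0.2, 0.8, -3.0]
grip_width: 0.0535
grip_force: 25.0
```

Request:
{"name": "move_arm", "arguments": {"commands": [[[0,0,0.01,0,0,0],[0,0,0.02,0,0,0],[0,0,0.03,0,0,0],[0,0,0.03,0,0,0]]]}}

```text
time: 7.08
position: [0.6164, -0.1482, 0.3245]
tool_rot: [0.707, 0.707, 0.0, 0.0]
ft_force: [-2.4, 0.6, 5.2]
grip_width: 0.0535
grip_force: 25.0
```

Request:
{"name": "move_arm", "arguments": {"commands": [[[0,0,0,0,0,0],[0,0,0,0,0,0],[0,0,0,0,0,0],[0,0,0,0,0,0],[0,0,0,0,0,0]]], "claw": -0.65}}

```text
time: 7.7
position: [0.6164, -0.1481, 0.3234]
tool_rot: [0.707, 0.707, 0.0, -0.0]
ft_force: [-0.5, 0.2, -0.1]
grip_width: 0.0717
grip_force: 0.0
```

Request:
{"name": "move_arm", "arguments": {"commands": [[[0,0,-0.2,0,0,0],[0,0,-0.6,0,0,0],[0,0,-1.2,0,0,0],[0,0,-1.9,0,0,0],[0,-0.6,-2.3,0,0,0],[0,-1.6,-2.3,0,0,0],[0,-2.8,-2.3,0,0,0],[-0.5,-4,-2.3,0,0,0],[-1.5,-5,-2.3,0,0,0],[-2.5,-5.25,-2.3,0,0,0],[-3.2,-5.25,-2.3,0,0,0],[-3.4,-5.25,-2.3,0,0,0]]]}}

```text
time: 9.2
position: [0.4063, -0.2858, 0.4169]
tool_rot: [0.708, 0.706, -0.0, 0.002]
ft_force: [0.1, 0.1, -0.0]
grip_width: 0.0719
grip_force: 0.0
```

```bash
python3 go.py .405 -.2857 .09; python3 - <<'E'
from h import *
c=camera("scene");cv2.imwrite("pics/s4.png",c["pixels"])
P=cloud(c).reshape(-1,3)
m=(abs(P[:,2]-.185)<.006)&(np.hypot(P[:,0]-.6165,P[:,1]+.15)<.06);t=P[m];print(len(t),((t.max(0)+t.min(0))/2).round(4),np.ptp(t,axis=0))
E
```

```text
9.2 [ 0.4063 -0.2858  0.2529] [ 0.1  0.1 -0. ] 0.07189945339486997 [ 1.000e-02 -4.100e-02  4.072e+00  2.000e-03  2.000e-03 -2.000e-03]
828 [ 0.6171 -0.1504  0.1835] [0.05493502 0.0530859  0.0090186 ]
```

View pics/s4.png

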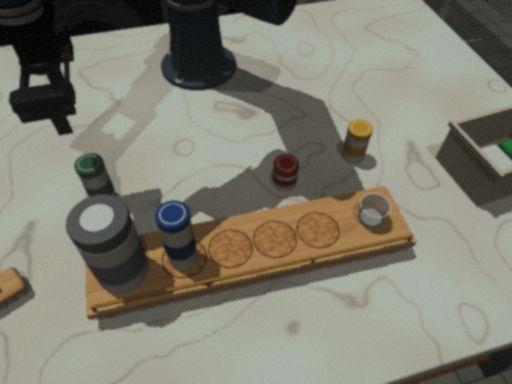

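Blue (174,235) stands on pad1 beside the canister. Green is next (92,172).

Request:
{"name": "move_arm", "arguments": {"commands": [[[0,-0.03,0.8,0,0,0],[0,-0.03,1.7,0,0,0],[0,-0.03,2.5,0,0,0],[0,-0.03,3.2,0,0,0],[0,-0.03,3.7,0,0,0],[0,-0.03,4,0,0,0],[0,-0.03,4.07,0,0,0],[0,-0.03,4.07,0,0,0]]], "claw": -1}}

```text
time: 10.25
position: [0.4054, -0.284, 0.2532]
tool_rot: [0.707, 0.707, -0.0, 0.0]
ft_force: [0.7, -0.3, -0.3]
grip_width: 0.0873
grip_force: 0.0
```

Request:
{"name": "move_arm", "arguments": {"commands": [[[0,0,0,0,0,0],[0,0,0,0,0,0],[0,0,0,0,0,0],[0,0,0,0,0,0],[0,0,0,0,0,0],[0,0,0,0,0,0],[0,0,0,0,0,0],[0,0,0,0,0,0]]], "claw": 1}}

```text
time: 11.25
position: [0.405, -0.2841, 0.2528]
tool_rot: [0.707, 0.707, -0.0, -0.0]
ft_force: [-2.0, -0.0, 1.7]
grip_width: 0.0536
grip_force: 24.9
```

```bash
python3 go.py .619 -.064 .135
```

```text
11.25 [ 0.405  -0.2841  0.0888] [-2.  -0.   1.7] 0.05360058102178831 [ 5.502  5.35  -1.156 -0.    -0.     0.   ]
```

Request:
{"name": "move_arm", "arguments": {"commands": [[[0,0,-0.2,0,0,0],[0,0,-0.7,0,0,0],[0.2,0,-1.3,0,0,0],[0.7,0,-1.8,0,0,0],[1.4,0,-2,0,0,0],[2.2,0,-2,0,0,0],[3.1,0,-2,0,0,0],[4,0,-2,0,0,0],[4.8,0.2,-2,0,0,0],[5.3,0.6,-2,0,0,0],[5.5,1.2,-2,0,0,0],[5.54,1.9,-2,0,0,0]]]}}

```text
time: 12.75
position: [0.4813, -0.0614, 0.3328]
tool_rot: [0.707, 0.707, -0.0, -0.001]
ft_force: [0.9, -1.0, -3.0]
grip_width: 0.0537
grip_force: 24.9
```

Request:
{"name": "move_arm", "arguments": {"commands": [[[0,0.8,0,0,0,0],[0,1.6,0,0,0,0],[0,2.4,0,0,0,0],[0,3,0,0,0,0],[0,3.35,0,0,0,0],[0,3.45,0,0,0,0],[0,3.45,0,0,0,0],[0,3.45,0,0,0,0]]]}}

```text
time: 13.75
position: [0.6183, -0.0625, 0.3326]
tool_rot: [0.707, 0.707, -0.0, -0.001]
ft_force: [0.4, 0.1, -3.2]
grip_width: 0.0534
grip_force: 24.9
```

```bash
python3 go.py .619 -.0625 .134
```

```text
13.75 [ 0.6183 -0.0625  0.1686] [ 0.4  0.1 -3.2] 0.05344309396543919 [-0.002  0.019  0.866 -0.001 -0.    -0.   ]
```

Request:
{"name": "move_arm", "arguments": {"commands": [[[0,0.02,0.2,0,0,0],[0,0.02,0.4,0,0,0],[0,0.02,0.55,0,0,0],[0,0.02,0.65,0,0,0],[0,0.02,0.72,0,0,0],[0,0.02,0.77,0,0,0],[0,0.02,0.81,0,0,0],[0,0.02,0.84,0,0,0],[0,0.02,0.86,0,0,0],[0,0.02,0.88,0,0,0],[0,0.02,0.89,0,0,0],[0,0.02,0.89,0,0,0]]]}}

```text
time: 15.25
position: [0.62, -0.0625, 0.2978]
tool_rot: [0.707, 0.707, 0.0, 0.0]
ft_force: [-1.5, -0.2, 2.8]
grip_width: 0.0536
grip_force: 24.9
```

Request:
{"name": "move_arm", "arguments": {"commands": [[[0,0,0,0,0,0],[0,0,0,0,0,0],[0,0,0,0,0,0],[0,0,0,0,0,0],[0,0,0,0,0,0],[0,0,-0.2,0,0,0],[0,0,-0.6,0,0,0],[0,0,-1.2,0,0,0],[0,0,-1.8,0,0,0],[0,0,-2.2,0,0,0],[0,0,-2.4,0,0,0]]], "claw": -0.65}}

```text
time: 16.62
position: [0.62, -0.0625, 0.3948]
tool_rot: [0.707, 0.707, 0.001, 0.001]
ft_force: [0.7, -0.1, 0.1]
grip_width: 0.072
grip_force: 0.0
```

Request:
{"name": "move_arm", "arguments": {"commands": [[[0.5,-0.5,0,0,0,0],[1.3,-1.2,0,0,0,0],[2.3,-2,0,0,0,0],[3.4,-2.8,0,0,0,0],[4.5,-3.6,0,0,0,0],[5.6,-4.2,0,0,0,0],[6.7,-4.6,0,0,0,0],[7.6,-4.7,0,0,0,0],[8.2,-4.7,0,0,0,0],[8.4,-4.7,0,0,0,0],[8.4,-4.7,0,0,0,0]]], "claw": -1}}

```text
time: 18.0
position: [0.4319, 0.2734, 0.3929]
tool_rot: [0.707, 0.707, -0.0, -0.0]
ft_force: [-0.1, -0.5, 0.2]
grip_width: 0.0871
grip_force: 0.0
```

```bash
python3 go.py .431 .2737 .065; python3 - <<'E'
from h import *
c=camera("scene");cv2.imwrite("pics/s5.png",c["pixels"])
P=cloud(c).reshape(-1,3)
for z,x,y in[(.185,.6165,-.15),(.16,.619,-.064),(.09,.431,.274),(.065,.464,.095)]:
  m=(abs(P[:,2]-z)<.006)&(np.hypot(P[:,0]-x,P[:,1]-y)<.045);t=P[m];print(len(t),((t.max(0)+t.min(0))/2).round(4),np.ptp(t,axis=0).round(3))
E
```

```text
18.0 [0.4319 0.2734 0.2289] [-0.1 -0.5  0.2] 0.08708355253836732 [ 1.000e-02 -1.800e-02  4.096e+00 -1.000e-03  1.000e-03  1.000e-03]
824 [ 0.6175 -0.1504  0.1835] [0.055 0.053 0.009]
743 [ 0.6212 -0.0652  0.1588] [0.054 0.053 0.009]
365 [0.4324 0.2736 0.0886] [0.055 0.054 0.009]
421 [0.4661 0.0943 0.0637] [0.054 0.053 0.009]
```

View pics/s5.png

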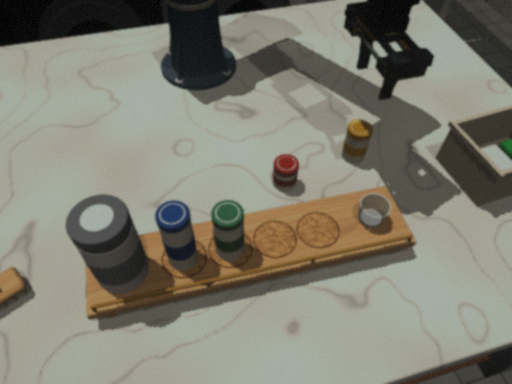

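Blue (175,235) and green (228,230) stand on pads 1 and 2. The gripper is above yellow (358,138).

Request:
{"name": "move_arm", "arguments": {"commands": [[[0,0,0.8,0,0,0],[0,0,1.7,0,0,0],[0,0,2.5,0,0,0],[0,0,3.2,0,0,0],[0,0,3.7,0,0,0],[0,0,4,0,0,0],[0,0,4.1,0,0,0],[0,0,4.1,0,0,0]]], "claw": -1}}

```text
time: 19.05
position: [0.4322, 0.2733, 0.2294]
tool_rot: [0.707, 0.707, 0.0, 0.0]
ft_force: [0.8, 0.2, -0.7]
grip_width: 0.0876
grip_force: 0.0
```

Request:
{"name": "move_arm", "arguments": {"commands": [[[0,0,0,0,0,0],[0,0,0,0,0,0],[0,0,0,0,0,0],[0,0,0,0,0,0],[0,0,0,0,0,0],[0,0,0,0,0,0],[0,0,0,0,0,0],[0,0,0,0,0,0]]], "claw": 1}}

```text
time: 20.05
position: [0.4314, 0.2734, 0.2292]
tool_rot: [0.707, 0.707, -0.001, -0.0]
ft_force: [-3.0, 0.2, 6.0]
grip_width: 0.0535
grip_force: 25.0
```

```bash
python3 go.py .6225 .0205 .11
```

```text
20.05 [0.4314 0.2734 0.0652] [-3.   0.2  6. ] 0.05349485099506185 [-6.324e+00  4.776e+00 -1.125e+00 -2.000e-03  0.000e+00  0.000e+00]
```

Request:
{"name": "move_arm", "arguments": {"commands": [[[0,0,-0.2,0,0,0],[0,0,-0.7,0,0,0],[0,0,-1.4,0,0,0],[-0.2,0,-2.1,0,0,0],[-0.7,0.1,-2.5,0,0,0],[-1.4,0.3,-2.6,0,0,0],[-2.2,0.6,-2.6,0,0,0],[-3.1,1,-2.6,0,0,0],[-4,1.5,-2.6,0,0,0],[-4.9,2,-2.6,0,0,0],[-5.6,2.6,-2.6,0,0,0],[-6.1,3.2,-2.6,0,0,0]]]}}

```text
time: 21.55
position: [0.5611, 0.0277, 0.3332]
tool_rot: [0.708, 0.707, 0.0, 0.001]
ft_force: [-0.1, 1.0, -2.0]
grip_width: 0.0534
grip_force: 25.0
```

Request:
{"name": "move_arm", "arguments": {"commands": [[[-0.18,0.6,0,0,0,0],[-0.22,1.1,0.2,0,0,0],[-0.22,1.45,0.5,0,0,0],[-0.22,1.58,0.7,0,0,0],[-0.22,1.58,0.7,0,0,0],[-0.22,1.58,0.7,0,0,0]]]}}

```text
time: 22.3
position: [0.6226, 0.021, 0.3051]
tool_rot: [0.707, 0.707, -0.0, -0.0]
ft_force: [-0.8, 0.1, -2.2]
grip_width: 0.0534
grip_force: 25.0
```

```bash
python3 go.py .6225 .0205 .1102
```

```text
22.3 [0.6226 0.021  0.1411] [-0.8  0.1 -2.2] 0.0534232151568228 [-0.012 -0.001  0.772 -0.001 -0.     0.   ]
```

Request:
{"name": "move_arm", "arguments": {"commands": [[[0,0,0.2,0,0,0],[0,0,0.37,0,0,0],[0,0,0.49,0,0,0],[0,0,0.58,0,0,0],[0,0,0.64,0,0,0],[0,0,0.69,0,0,0],[0,0,0.73,0,0,0],[0,0,0.75,0,0,0],[0,0,0.77,0,0,0],[0,0,0.78,0,0,0],[0,0,0.79,0,0,0],[0,0,0.79,0,0,0]]]}}

```text
time: 23.8
position: [0.6231, 0.0207, 0.2742]
tool_rot: [0.707, 0.707, 0.0, 0.0]
ft_force: [-1.4, 0.2, 3.7]
grip_width: 0.0533
grip_force: 25.0
```

Request:
{"name": "move_arm", "arguments": {"commands": [[[0,0,0,0,0,0],[0,0,0,0,0,0],[0,0,0,0,0,0],[0,0,0,0,0,0],[0,0,0,0,0,0],[0,0,-0.2,0,0,0],[0,0,-0.6,0,0,0],[0,0,-1.2,0,0,0],[0,0,-1.8,0,0,0],[0,0,-2.2,0,0,0],[0,0,-2.4,0,0,0]]], "claw": -0.65}}

```text
time: 25.18
position: [0.6233, 0.0207, 0.3713]
tool_rot: [0.707, 0.707, 0.001, 0.001]
ft_force: [0.3, 0.5, -0.4]
grip_width: 0.0717
grip_force: 0.0
```

Request:
{"name": "move_arm", "arguments": {"commands": [[[0.2,-0.5,0,0,0,0],[0.5,-1.2,0,0,0,0],[1,-2,0,0,0,0],[1.4,-2.8,0,0,0,0],[1.7,-3.5,0,0,0,0],[1.85,-3.9,0,0,0,0],[1.87,-3.98,0,0,0,0],[1.87,-3.98,0,0,0,0]]], "claw": -1}}

```text
time: 26.18
position: [0.4648, 0.0952, 0.3697]
tool_rot: [0.707, 0.707, 0.0, 0.001]
ft_force: [0.7, 0.2, -0.4]
grip_width: 0.0869
grip_force: 0.0
```

```bash
python3 go.py .464 .0954 .042
```

```text
26.175 [0.4648 0.0952 0.2057] [ 0.7  0.2 -0.4] 0.08693004865212522 [ 6.000e-03 -2.700e-02  4.093e+00  2.000e-03  0.000e+00 -0.000e+00]
```

Request:
{"name": "move_arm", "arguments": {"commands": [[[0,0,0.8,0,0,0],[0,0,1.7,0,0,0],[0,0,2.5,0,0,0],[0,0,3.2,0,0,0],[0,0,3.7,0,0,0],[0,0,4,0,0,0],[0,0,4.1,0,0,0],[0,0,4.1,0,0,0]]], "claw": -1}}

```text
time: 27.18
position: [0.4644, 0.0954, 0.2057]
tool_rot: [0.707, 0.707, 0.0, 0.0]
ft_force: [-0.3, -0.1, 0.2]
grip_width: 0.087
grip_force: 0.0
```

Request:
{"name": "move_arm", "arguments": {"commands": [[[0,0,0,0,0,0],[0,0,0,0,0,0],[0,0,0,0,0,0],[0,0,0,0,0,0],[0,0,0,0,0,0],[0,0,0,0,0,0],[0,0,0,0,0,0],[0,0,0,0,0,0]]], "claw": 1}}

```text
time: 28.18
position: [0.464, 0.0955, 0.2057]
tool_rot: [0.707, 0.707, 0.0, 0.0]
ft_force: [-1.0, 1.0, 5.4]
grip_width: 0.0538
grip_force: 25.0
```

```bash
python3 go.py .626 .106 .087
```

```text
28.175 [0.464  0.0955 0.0417] [-1.   1.   5.4] 0.05376568871562948 [ 0.263  4.051 -1.131  0.    -0.     0.   ]
```

Request:
{"name": "move_arm", "arguments": {"commands": [[[0,0,-0.2,0,0,0],[0,0,-0.7,0,0,0],[0,0.1,-1.3,0,0,0],[0,0.4,-1.8,0,0,0],[0,1,-2,0,0,0],[0.1,1.7,-2,0,0,0],[0.2,2.5,-2,0,0,0],[0.26,3.2,-2,0,0,0],[0.26,3.8,-1.95,0,0,0],[0.26,4.05,-1.9,0,0,0],[0.26,4.05,-1.9,0,0,0],[0.26,4.05,-1.9,0,0,0]]]}}

```text
time: 29.68
position: [0.6248, 0.1059, 0.2812]
tool_rot: [0.707, 0.707, -0.001, -0.001]
ft_force: [-0.6, -0.4, -0.7]
grip_width: 0.0535
grip_force: 25.0
```

```bash
python3 go.py .626 .106 .087;python3 - <<'E'
from h import *
c=camera("scene");cv2.imwrite("pics/s6.png",cv2.resize(c["pixels"][140:320,130:430],(750,450)))
E
```

```text
29.675 [0.6248 0.1059 0.1172] [-0.6 -0.4 -0.7] 0.05352651739289234 [ 0.002  0.032  0.756 -0.002  0.     0.   ]
```

View pics/s6.png

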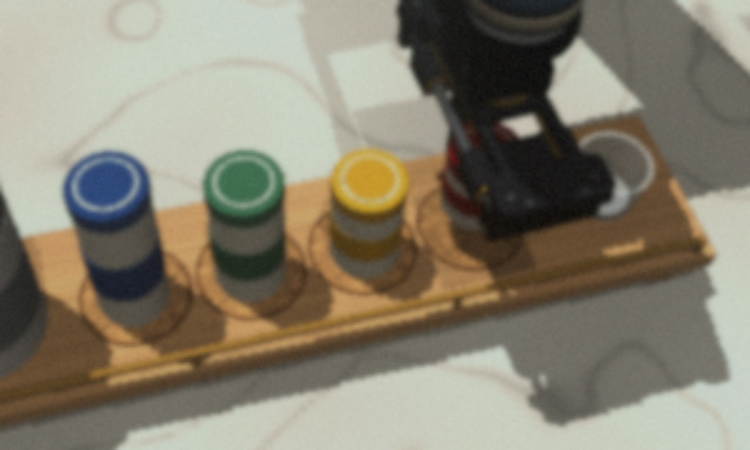

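The first three tins are each centred on a pad, and red is above pad4 (crop 470,215).

Request:
{"name": "move_arm", "arguments": {"commands": [[[0,0,0.2,0,0,0],[0,0,0.37,0,0,0],[0,0,0.49,0,0,0],[0,0,0.58,0,0,0],[0,0,0.64,0,0,0],[0,0,0.69,0,0,0],[0,0,0.73,0,0,0],[0,0,0.75,0,0,0],[0,0,0.77,0,0,0],[0,0,0.78,0,0,0],[0,0,0.79,0,0,0],[0,0,0.79,0,0,0]]]}}

```text
time: 31.22
position: [0.6259, 0.1059, 0.2508]
tool_rot: [0.707, 0.707, 0.0, 0.0]
ft_force: [-2.4, -0.7, 5.8]
grip_width: 0.0536
grip_force: 25.0
```

Request:
{"name": "move_arm", "arguments": {"commands": [[[0,0,0,0,0,0],[0,0,0,0,0,0],[0,0,0,0,0,0],[0,0,0,0,0,0],[0,0,0,0,0,0],[0,0,-0.2,0,0,0],[0,0,-0.6,0,0,0],[0,0,-1.2,0,0,0],[0,0,-2,0,0,0],[0,0,-3,0,0,0],[0,0,-3.5,0,0,0]]], "claw": -0.65}}

```text
time: 32.6
position: [0.6263, 0.1059, 0.3941]
tool_rot: [0.707, 0.707, 0.002, 0.002]
ft_force: [0.3, 0.3, -0.5]
grip_width: 0.0717
grip_force: 0.0
```

Request:
{"name": "move_arm", "arguments": {"commands": [[[0,-0.6,0,0,0,0],[0.5,-1.6,0,0,0,0],[1,-2.6,0,0,0,0],[1.8,-3.6,0,0,0,0],[2.6,-4.2,0,0,0,0],[3,-4.5,0,0,0,0],[3,-4.5,0,0,0,0],[3,-4.5,0,0,0,0]]]}}

```text
time: 33.6
position: [0.447, 0.2254, 0.3903]
tool_rot: [0.707, 0.707, 0.001, 0.001]
ft_force: [0.7, -0.3, -0.1]
grip_width: 0.0717
grip_force: 0.0
```

```bash
python3 - <<'E'
from h import *
c=camera("scene");cv2.imwrite("pics/s7.png",cv2.resize(c["pixels"][140:320,60:430],(800,390)))
P=cloud(c).reshape(-1,3)
for z,x,y in[(.185,.6165,-.15),(.16,.619,-.064),(.135,.6225,.0205),(.11,.626,.106)]:
  m=(abs(P[:,2]-z)<.006)&(np.hypot(P[:,0]-x,P[:,1]-y)<.045);t=P[m];print(len(t),((t.max(0)+t.min(0))/2).round(4),np.ptp(t,axis=0).round(3))
E
```

```text
826 [ 0.6171 -0.1504  0.1836] [0.056 0.053 0.009]
746 [ 0.621  -0.0654  0.1584] [0.055 0.053 0.009]
672 [0.6251 0.0206 0.1335] [0.054 0.053 0.009]
612 [0.6279 0.1043 0.1088] [0.054 0.052 0.009]
```

View pics/s7.png

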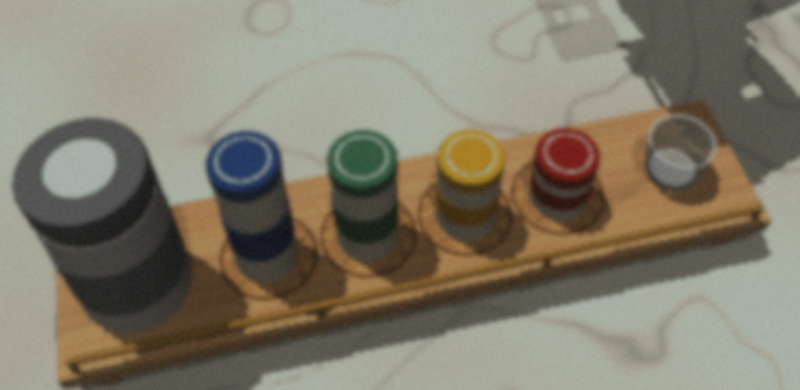

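All four tins stand on their pads in order: blue (250,205), green (365,195), yellow (468,185), red (565,170). The canister and cup have not moved.

```bash
python3 -c "
from rig import *
print(hand_in())"
```

```text
the job is handed in; nothing more can be done
None
```

The job is handed in at about 34 s on the robot's clock: blue, green, yellow and red stand upright on pads 1 to 4, stepping down from the canister, which was left where it stood.

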